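Feel along the weld seam on a die cushion

ROBOT

A 6-joint arm with a two-finger parallel gripper is mounted at the origin on the work surface. World frame = base frame: x ahead of the robot, y to its left, z up, the work surface at z = 0. Lengths are in m, angles in rad, forces in N, time in s.
With the tool pointing down it reaches from about 0.35 to 0.85 m from the base axis. Payload 8.1 kg.
Tool frame: the origin (TCP) lies on the mounting face of the last link; the fingertips stand 186 mm ahead of it and the grasp point (between the pads) lies 167 mm ahead of it; z points along the fingers, y is the line along which they close (so a half turn about z gives the same grasp; the last joint's range is limited). The gripper opens to 93 mm and grips with 3 to 60 N. Pads are 15 mm wide; open, the fingers measure 128 mm over their backs; the gripper's body (75 mm by 188 mm) begins 65 mm behind the grasp point.
Start: joints at [1.035, 0.13, 1.488, -0, 1.523, -0.085], TCP at [0.261, 0.54, 0.405] pointing down, gripper open.
Joint ranges: [-2.96, 2.96], [-0.89, 2.26], [0.02, 2.5], [-1.34, 4.48], [0, 2.73], [-2.66, 2.66]. Speed limits (rad/s): [2.39, 2.39, 2.79, 3.14, 3.14, 3.14].

INTERFACE

Orientations are given as a unit quaternion [w, x, y, z].
In Python, from bench import bot gives the robot as it stands. The module is installed in compiled form; this text tells all that it offers.
- The arm moves only by the tool step_arm, never from a script. Its argument "commands" is one flat list of numbers, 5 for each row, row after row: the shift along the tool's x, y, z in cm, then the turn about the tool's z in degrees, then the gripper's target within -1 to 1 (fully open at 1, half-way at 0, shut at -1). A call has 1 to 5 rows; each row is the pose to reach, as a shift and turn from the pose commanded when the call began, along the tool's axes at that moment; what a row does not reach only later rows make up. A row lasts 1/8 s, in which the tool goes at most 62.5 mm and 10.7 degrees, less where a joint would pass 70% of its speed; a pose out of reach is approached as far as the arm can. A call with a gripper value outside its range is refused whole. The fingers move at their own pace and stop on an object; "force" is the grip in N (left out, the last holds). Time passes only in rows, so rows that repeat a pose let the fingers close. It gives the time, the measured TCP pose, the force, the opening and the grip force at its end, in the units of the state.
- bot.get_state(): the state, without advancing time (a new reading comes with each control period).
- bot.snapshot(name): name is "side" or "top"; returns a dict with "pixels" (420x560x3 uint8, red, green, blue), "range_z" (420x560 float32, m along the optical axis (not along the pixel's ray), 0 where there is no reading), "vertical_fov" (degrees; the focal length in pixels is half the picture's height over the tangent of half this angle, whatever the lens; pixels are square), "cx", "cy" (the principal point, pixels), "camera_from_world" (4x4, takes a point from world to camera coordinates). Camera axes: x right, y down, z forward; pixel columns grow to the right and rows downward; lengths in m; the calibration is good to about 2 mm. A picture is of the moment at which its call begins.
- bot.sign_off(): hands the job in; it is judged then, once.
The state is a dict: "clock": time; "q": joint angles; "joint_vel": joint speeds; "joint_efforts": joint torques, N m; "position": TCP position; "tcp_rot": TCP orientation; "ft_force": force on the tool from outside, world axes, zero at the start; "moment": the same for the moment, N m; "opening": opening from 0.0 (shut) to 1.0 (fully open); "grasp_force": force on a finger pad.
Only numpy, scipy, OpenCV 4.12 (cv2) and the standard library are available. Lean on these libraries where they do the work, as an engineer would, in place of code of your own. Each camera call takes 0.05 s, during which the arm holds its last target. There are 200 camera calls.

TASK

Check the repaired weld seam on the sprung die-cushion plate by feel: with the fingers closed and pointing down, touch down on the end of the curved seam beside the square lug and run the fingertips along the crown of the seam to its other end in one stroke, pressing just enough that the plate stays sunk a few millimetres on its springs, never lifting off and never pressing it down hard near its stop. Finish while holding: stop at the far end of the seam and keep the fingertips resting there with the plate still lightly pressed down. Nothing is to be picked up, and the loose parts on the plate and the bench stay where they are.

Things in the scene. Friction and masses are not known exactly. Their poses are not given: they have to be found in the camera images.
- cushion (a joint): how far the cushion plate has been pressed down on its springs (m): 0 up and at rest, 0.016 at the stop. It moves straight down without tilting, needs about 3.5 N to start (with the loose parts on it) and 0.3 N more per mm (about 5 N at 5 mm), and comes back up by itself
- shoe: die cushion, bolted down: yellow base 200 x 270 x 20 mm (x, y, z), four coil springs, and on them the dark steel cushion plate of the same outline, its top 52 mm above the table when up, carrying the seam and, by one end of it, a square upright lug 20 x 20 mm, 22 mm tall (centre at x +1, y -125 mm). Origin under the base's centre, z up
- seam_0 (a point): short stretch of the weld seam (about 15 mm of it, not set apart to the eye) at the lug end; point on the crown (top) of the bead in the middle of the stretch, 56 mm above the table with the plate up; its centre is 30 mm from the centre of the square lug
- seam_1 (a point): short stretch of the weld seam (about 15 mm of it, not set apart to the eye) a quarter of the way along; point on the crown (top) of the bead in the middle of the stretch, 56 mm above the table with the plate up
- seam_2 (a point): short stretch of the weld seam (about 15 mm of it, not set apart to the eye) half-way along; point on the crown (top) of the bead in the middle of the stretch, 56 mm above the table with the plate up; the whole seam is one round-topped bead 12 mm wide, 4 mm proud of the plate, a circular arc of radius 120 mm, 218 mm long, about the axis x = +70, y = 0 mm of the shoe
- seam_3 (a point): short stretch of the weld seam (about 15 mm of it, not set apart to the eye) three quarters of the way along; point on the crown (top) of the bead in the middle of the stretch, 56 mm above the table with the plate up
- seam_4 (a point): short stretch of the weld seam (about 15 mm of it, not set apart to the eye) at the far end; point on the crown (top) of the bead in the middle of the stretch, 56 mm above the table with the plate up; no lug here
- seam_at_m39 (a point): point on the crown of the seam half-way between seam_0 and seam_1
- seam_at_m13 (a point): point on the crown of the seam half-way between seam_1 and seam_2
- seam_at_p13 (a point): point on the crown of the seam half-way between seam_2 and seam_3
- seam_at_p39 (a point): point on the crown of the seam half-way between seam_3 and seam_4
- nut: loose steel hexagon nut, 34 mm across flats, 18 mm tall, standing on the cushion plate on the inner side of the curve; origin under its centre; to be left alone
- bush: loose brass bush, 28 mm across, 26 mm tall, standing near a corner of the cushion plate; origin under its centre; to be left alone
- sleeve: dark steel sleeve, 72 mm across, 85 mm tall, standing on the bench beside the die cushion; origin under its centre; to be left alone
- bearing: steel bearing ring, 72 mm across, 20 mm tall, lying flat on the bench; origin under its centre; to be left alone
- grease: blue tin, 70 mm across, 60 mm tall, on the bench; origin under its centre; to be left alone
- spanner: spanner 170 mm long lying flat on the bench, along its own x; origin under its middle; to be left alone
- vblock: dark steel V-block 50 x 40 x 38 mm on the bench; origin under its centre; to be left alone

How it is judged:
By the outcome, as a careful person would: the job done as asked, in the order asked, and still so for the second after the job is handed in, while the arm keeps its last pose, push and grip.
It also fails if it takes over 42 s, if anything falls off the work surface, if the arm or the gripper's body presses on something with over 40 N, if the wrist force passes 120 N, or if a joint passes its speed limit or range.

## Working session

There is one attempt and no reset: what is moved stays moved. The work goes in short steps, Python scripts to look and compute and a tool call to move; the robot and the scene stay as the last step left them, time stands still between calls to the robot, and variables do not carry over. Pictures are saved under pics/ and viewed, at most 10 in all, crops included, and the job is handed in when it is done.

Besides the shell and the picture viewer there is one more tool, called after "Call:" by a JSON object that holds its "name" and its "arguments", one argument or row to a line. step_arm: Moves the arm, as the interface text tells. Its arguments: {"type":"object","properties":{"commands":{"type":"array","items":{"type":"number"}},"force":{"type":"number"}},"required":["commands"]}

```bash
mkdir -p pics; cat > h.py <<'E'
import numpy as np, cv2
from bench import bot
def snap(n):
    s=bot.snapshot(n); H,W=s["pixels"].shape[:2]
    s["f"]=H/2/np.tan(np.radians(s["vertical_fov"])/2); return s
def cloud(s):
    v,u=np.indices(s["range_z"].shape); z=s["range_z"]
    P=np.stack([(u-s["cx"])/s["f"]*z,(v-s["cy"])/s["f"]*z,z,np.ones_like(z)],-1)
    return (P@np.linalg.inv(s["camera_from_world"]).T)[...,:3]
def save(s,n): cv2.imwrite("pics/"+n+".png",cv2.cvtColor(s["pixels"],cv2.COLOR_RGB2BGR))
E
python3 - <<'E'
from h import *
st=bot.get_state(); print({k:np.round(v,3) for k,v in st.items()})
for n in("top","side"):
    s=snap(n); save(s,n+"0"); np.savez(n+"0.npz",P=cloud(s),pix=s["pixels"],z=s["range_z"])
    print(n,s["f"],s["cx"],s["cy"],np.round(s["camera_from_world"],3).tolist())
E
```

```text
{'clock': np.float64(0.0), 'q': array([ 1.035,  0.131,  1.489, -0.   ,  1.523, -0.085]), 'joint_vel': array([-0.002, -0.002,  0.   , -0.   ,  0.001, -0.001]), 'joint_efforts': array([-1.0000e-03, -5.5984e+01, -4.9176e+01,  7.7000e-02,  3.5000e-02,
       -0.0000e+00]), 'position': array([0.261, 0.54 , 0.404]), 'tcp_rot': array([-0.   ,  0.223,  0.975, -0.001]), 'ft_force': array([ 0.737,  0.286, -0.697]), 'moment': array([0.056, 0.055, 0.028]), 'grasp_force': np.float64(0.0), 'opening': np.float64(1.003)}
top 471.4627858434688 274.6848858128225 209.71542288337827 [[-0.028, -0.999, -0.035, -0.017], [-0.981, 0.034, -0.188, 0.551], [0.189, 0.029, -0.981, 1.284], [0.0, 0.0, 0.0, 1.0]]
side 495.4397520275989 274.8585309432368 207.99293516396557 [[0.785, -0.62, -0.014, -0.476], [-0.417, -0.512, -0.751, 0.248], [0.458, 0.595, -0.66, 1.057], [0.0, 0.0, 0.0, 1.0]]
```

View pics/top0.png

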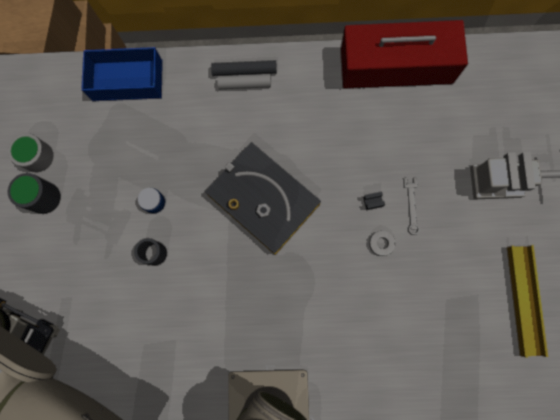

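View pics/side0.png

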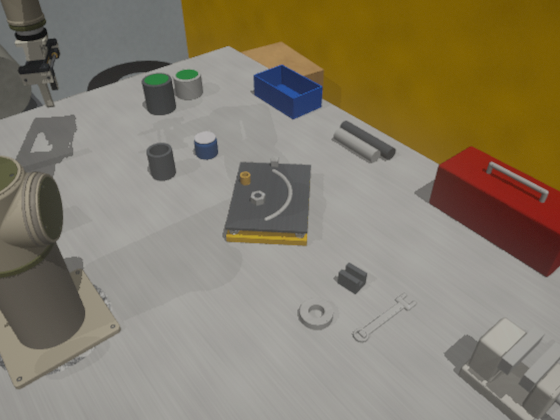

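The top view shows the dark plate with its corners at about (251,143), (320,201), (275,254) and (204,193). The lug is at (229,168), and the seam runs from about (237,174) to (289,220), bulging up and to the right. The nut is at (264,210) and the bush at (233,203). Both the sleeve (150,252) and the grease tin (150,200) are clear of the plate.

```bash
cat > m.py <<'E'
from h import *
from scipy.optimize import least_squares
def ray(s,uv,z):
    Ci=np.linalg.inv(s["camera_from_world"]); uv=np.atleast_2d(uv).astype(float)
    d=np.c_[(uv[:,0]-s["cx"])/s["f"],(uv[:,1]-s["cy"])/s["f"],np.ones(len(uv))]@Ci[:3,:3].T
    o=Ci[:3,3]; return (o+d*((z-o[2])/d[:,2])[:,None])[:,:2]
def blob(m,n=1):
    k,l,st,c=cv2.connectedComponentsWithStats(m.astype(np.uint8))
    return [l==i for i in 1+np.argsort(-st[1:,4])[:n]]
def uv(m): v,u=np.nonzero(m); return np.c_[u,v]
def measure(s,box):
    u0,v0,u1,v1=box; roi=np.zeros(s["range_z"].shape,bool); roi[v0:v1,u0:u1]=1
    g=s["pixels"].max(-1).astype(int); P=cloud(s)
    plate=blob(roi&(P[...,2]>.042)&(P[...,2]<.125))[0]
    print("plate z med",np.median(P[...,2][plate]),"px",plate.sum())
    r=cv2.minAreaRect(ray(s,uv(plate&(P[...,2]<.062)),.052).astype(np.float32)); print("rect",r)
    inner=cv2.erode(plate.astype(np.uint8),np.ones((3,3)))>0
    B=blob(inner&(g>100),4)
    for b in B:
        print("blob",b.sum(),uv(b).mean(0).round(1),"z",np.percentile(P[...,2][b],[50,95]).round(3))
    seam=max(B,key=lambda b:np.ptp(uv(b)[:,0])+np.ptp(uv(b)[:,1]))
    X=ray(s,uv(seam),.055)
    f=least_squares(lambda p:np.hypot(*(X-p).T)-.12,np.array(r[0]),loss="soft_l1",f_scale=.003)
    c=f.x; a=np.arctan2(*(X-X.mean(0)+X.mean(0)-c).T[::-1]); m=np.arctan2(np.sin(a).mean(),np.cos(a).mean())
    d=(a-m+np.pi)%(2*np.pi)-np.pi; lo,hi=np.percentile(d,[.5,99.5])
    mid=m+(lo+hi)/2
    print("circle c",c.round(4),"mid deg",np.degrees(mid).round(2),"span deg",np.degrees(hi-lo).round(1),"res",np.sqrt(np.mean(f.fun**2)).round(4))
    # shoe frame: -x points from axis to arc middle
    print("shoe yaw from arc",np.degrees(mid+np.pi)%360, "centre",c-np.array([np.cos(mid+np.pi),np.sin(mid+np.pi)])*.07)
    return c,mid
E
python3 - <<'E'
from m import *
for n,b in(("top",(195,135,328,262)),("side",(222,150,318,248))):
    print(n); measure(snap(n),b)
E
```

```text
top
plate z med 0.05278055468208076 px 6477
rect ((0.591626763343811, 5.7816505432128906e-05), (0.27022188901901245, 0.19996456801891327), 46.740943908691406)
blob 134 [272.  189.7] z [0.056 0.061]
blob 52 [263.7 209.5] z [0.071 0.074]
blob 27 [229.5 166.4] z [0.076 0.079]
blob 8 [236.4 202.6] z [0.081 0.083]
circle c [0.5407 0.0468] mid deg -43.58 span deg 111.1 res 0.0014
shoe yaw from arc 136.41613399757122 centre [ 0.59145367 -0.00143017]
side
plate z med 0.053699664682894555 px 5316
rect ((0.5905505418777466, -0.0008775293827056885), (0.2787381112575531, 0.19990813732147217), 46.758853912353516)
blob 304 [281.5 196. ] z [0.056 0.059]
blob 141 [258.1 196.9] z [0.07  0.074]
blob 112 [245.1 177.6] z [0.072 0.081]
blob 51 [274.2 161.5] z [0.07  0.077]
circle c [0.541  0.0459] mid deg -43.55 span deg 114.9 res 0.0038
shoe yaw from arc 136.45078057052595 centre [ 0.59170054 -0.00229716]
```

```bash
cat > p.py <<'E'
import numpy as np
yaw=np.radians(136.65); ctr=np.array([.5913,-.0008])
R=np.array([[np.cos(yaw),-np.sin(yaw)],[np.sin(yaw),np.cos(yaw)]])
S=lambda x,y: ctr+R@np.array([x,y])
c=S(.07,0); lug=S(.001,-.125)
pt=lambda t: S(.07-.12*np.cos(np.radians(t)),.12*np.sin(np.radians(t)))
E
python3 - <<'E'
from m import *; from p import *
s=snap("top"); 
nut=ray(s,[[264,209.5]],.07)[0]; bush=ray(s,[[234,203]],.078)[0]; lugm=ray(s,[[229.5,166.8]],.073)[0]
print("nut",nut,np.hypot(*(nut-c)),"bush",bush,"lug",lugm,lug,"s0",pt(-52),"s4",pt(52))
def cl(p,a,o,r):  # tip rect 15(x) x 35(y), y at world angle a
    d=o-p; y=np.array([np.cos(a),np.sin(a)]); x=np.array([-y[1],y[0]])
    return np.hypot(max(abs(d@x)-.0075,0),max(abs(d@y)-.0175,0))-r
T=np.linspace(-52,52,53)
rad=lambda t: np.arctan2(*(pt(t)-c)[::-1])
opts={"radial":rad,"tang":lambda t:rad(t)+np.pi/2}
for k in range(0,180,15): opts[k]=lambda t,k=k:np.radians(k)
for n,f in opts.items():
    print(n,[round(1000*min(cl(pt(t),f(t),o,r) for t in T),1) for o,r in((nut,.0196),(lug,.0142),(bush,.014))])
E
```

```text
nut [ 0.54818725 -0.00538454] 0.05320950280172655 bush [0.56807404 0.0776643 ] lug [0.6749093  0.08983932] [0.67637948 0.0907832 ] s0 [0.65903288 0.0652995 ] s4 [ 0.52920908 -0.07222552]
radial [np.float64(29.7), np.float64(1.3), np.float64(58.9)]
tang [np.float64(39.7), np.float64(0.2), np.float64(67.0)]
0 [np.float64(35.2), np.float64(3.8), np.float64(59.6)]
15 [np.float64(35.6), np.float64(-0.3), np.float64(58.8)]
30 [np.float64(32.4), np.float64(-2.4), np.float64(59.5)]
45 [np.float64(30.1), np.float64(-1.4), np.float64(61.8)]
60 [np.float64(28.6), np.float64(-1.0), np.float64(65.4)]
75 [np.float64(28.2), np.float64(-2.3), np.float64(69.6)]
90 [np.float64(28.6), np.float64(-1.5), np.float64(69.5)]
105 [np.float64(28.7), np.float64(1.9), np.float64(65.2)]
120 [np.float64(28.2), np.float64(6.1), np.float64(61.7)]
135 [np.float64(28.5), np.float64(8.6), np.float64(59.5)]
150 [np.float64(29.9), np.float64(9.0), np.float64(58.8)]
165 [np.float64(32.1), np.float64(7.4), np.float64(59.7)]
```

Call:
{"name": "step_arm", "arguments": {
  "commands": [-5.6,-2.5,0,10.5,-1,-11.2,-5,0,21,-1,-16.8,-7.5,0,31.5,-1,-22.4,-10,0,42,-1,-28,-12.5,0,52.5,-1],
  "force": 20
}}

```text
clock: 0.88
position: [0.4599, 0.3039, 0.4048]
tcp_rot: [0.0, 0.634, 0.773, 0.0]
ft_force: [0.3, 0.4, 0.2]
opening: 0.509
grasp_force: 0.0
```

```bash
cat > g.py <<'E'
import sys
from p import *
from bench import bot
from scipy.spatial.transform import Rotation as Ro
def report(t,ztip):
    s=bot.get_state(); q=s["tcp_rot"]; M=Ro.from_quat([q[1],q[2],q[3],q[0]]).as_matrix(); p=np.array(s["position"])
    tip=p+.186*M[:,2]; g=np.r_[pt(t),ztip]
    d=M.T@(g-tip)*100; yw=np.degrees(np.arctan2(M[1,1],M[0,1]))
    sh=R.T@(tip[:2]-ctr)*1000; v=R.T@(tip[:2]-c)
    print("clk",round(s["clock"],2),"tip",tip.round(4),"shift cm",d.round(2),"yaw y",yw.round(2),"turn",round((yw+43.35+180)%360-180,2))
    print("arc deg",np.degrees(np.arctan2(v[1],-v[0])).round(1),"radial err mm",(np.hypot(*v)*1000-120).round(2),"F",np.round(s["ft_force"],2),"open",round(s["opening"],3),"tilt z",M[:,2].round(4),"q6",round(s["q"][5],2))
report(float(sys.argv[1]),float(sys.argv[2]))
E
python3 g.py -51.5 0.1
```

```text
clk 0.88 tip [0.4599 0.3039 0.2188] shift cm [-27.42  14.82  11.89] yaw y 11.33 turn 54.68
arc deg -150.8 radial err mm 148.98 F [0.28 0.41 0.23] open 0.509 tilt z [ 3.e-04  2.e-04 -1.e+00] q6 0.29
```

Call:
{"name": "step_arm", "arguments": {
  "commands": [-5.4,2.9,0,10.6,-1,-10.8,5.8,0,21.2,-1,-16.2,8.7,2,31.8,-1,-21.6,11.6,4,42.4,-1,-27,14.6,6,53,-1]
}}

```text
clock: 1.5
position: [0.6536, 0.0736, 0.3461]
tcp_rot: [-0.0, 0.912, 0.409, 0.0]
ft_force: [0.1, 0.9, 0.3]
opening: 0.012
grasp_force: 0.0
```

```bash
python3 g.py -51.5 0.075
```

```text
clk 1.5 tip [0.6537 0.0736 0.1601] shift cm [-0.33  1.03  8.51] yaw y -41.69 turn 1.66
arc deg -56.5 radial err mm -3.7 F [0.14 0.95 0.34] open 0.012 tilt z [ 3.e-04  2.e-04 -1.e+00] q6 0.76
```

Call:
{"name": "step_arm", "arguments": {
  "commands": [-0.3,0.3,0,1.6,-1,-0.3,0.3,2,1.6,-1,-0.3,0.3,4,1.6,-1,-0.3,0.3,4,1.6,-1]
}}

```text
clock: 2.0
position: [0.6513, 0.0724, 0.3037]
tcp_rot: [-0.001, 0.916, 0.4, -0.002]
ft_force: [-0.5, -0.4, 0.1]
opening: 0.004
grasp_force: 0.0
```

```bash
python3 g.py -51.5 0.075; python3 - <<'E'
from m import *
s=snap("side"); save(s,"side1"); t=snap("top")
im=np.vstack([cv2.resize(s["pixels"][110:260,200:400],(800,600))])
cv2.imwrite("pics/side1c.png",im[...,::-1])
cv2.imwrite("pics/top1c.png",cv2.resize(t["pixels"][120:270,180:380],(800,600))[...,::-1])
E
```

```text
clk 2.0 tip [0.6504 0.0724 0.1177] shift cm [0.02 1.21 4.27] yaw y -42.79 turn 0.56
arc deg -56.2 radial err mm -7.16 F [-0.53 -0.4   0.13] open 0.004 tilt z [-0.0047 -0.     -1.    ] q6 0.78
```

View pics/side1c.png

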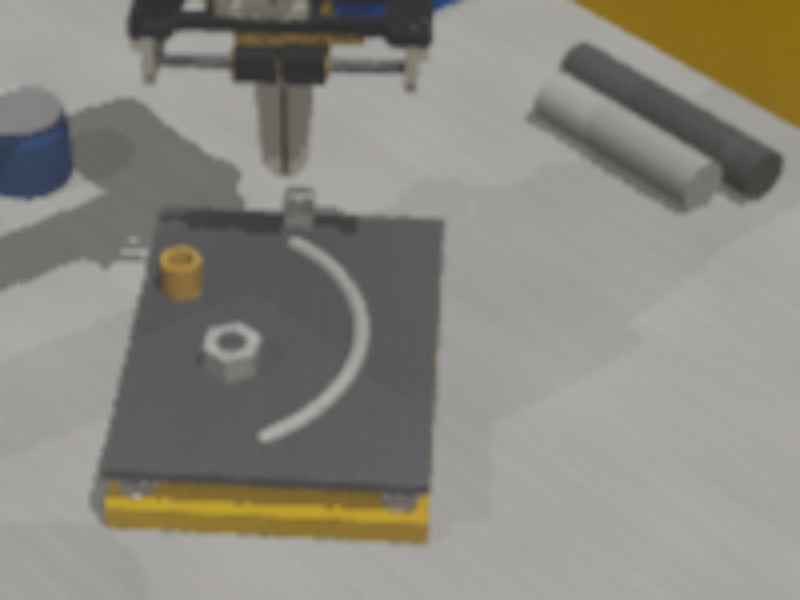

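The side view crop shows the fingers closed and upright, with the tip at about (285,172). The lug (300,205) and the seam end (293,242) are below it, and the nut and bush are untouched. I'll let the arm settle, then correct.

```bash
python3 g.py -51.5 0.075
```

```text
clk 2.1 tip [0.6523 0.0721 0.1206] shift cm [-0.1   1.04  4.56] yaw y -42.82 turn 0.53
arc deg -55.9 radial err mm -5.37 F [-0.2   0.31  0.51] open 0.002 tilt z [-5.e-04  0.e+00 -1.e+00] q6 0.78
```

Call:
{"name": "step_arm", "arguments": {
  "commands": [0,1.1,2,0,-1,0,1.1,2,0,-1,0,1.1,2,0,-1]
}}

```text
clock: 2.48
position: [0.6609, 0.0634, 0.2863]
tcp_rot: [-0.0, 0.917, 0.399, -0.0]
ft_force: [-0.3, -0.1, -0.2]
opening: 0.005
grasp_force: 0.0
```

```bash
python3 g.py -51.5 0.075
```

```text
clk 2.48 tip [0.6608 0.0634 0.1003] shift cm [-0.04 -0.18  2.53] yaw y -42.95 turn 0.4
arc deg -51.0 radial err mm 1.47 F [-0.33 -0.07 -0.24] open 0.005 tilt z [-8.e-04  1.e-04 -1.e+00] q6 0.77
```

Call:
{"name": "step_arm", "arguments": {
  "commands": [0,-0.15,1.2,0.4,-1,0,-0.15,2.4,0.4,-1,0,-0.15,3.6,0.4,-1,0,-0.15,3.6,0.4,-1]
}}

```text
clock: 2.98
position: [0.659, 0.0646, 0.2485]
tcp_rot: [-0.001, 0.918, 0.396, -0.002]
ft_force: [-0.4, -0.3, -0.1]
opening: 0.001
grasp_force: 0.0
```

```bash
python3 g.py -51.5 0.0515; python3 - <<'E'
from m import *
s=snap("side"); t=snap("top"); 
im=np.hstack([cv2.resize(s["pixels"][130:230,225:325],(400,400),interpolation=2),cv2.resize(t["pixels"][135:235,205:305],(400,400),interpolation=2)])
cv2.imwrite("pics/c2.png",im[...,::-1])
E
```

```text
clk 2.98 tip [0.6584 0.0646 0.0625] shift cm [0.03 0.08 1.1 ] yaw y -43.32 turn 0.03
arc deg -51.7 radial err mm -0.73 F [-0.39 -0.26 -0.13] open 0.001 tilt z [-3.3e-03 -1.0e-04 -1.0e+00] q6 0.78
```

View pics/c2.png

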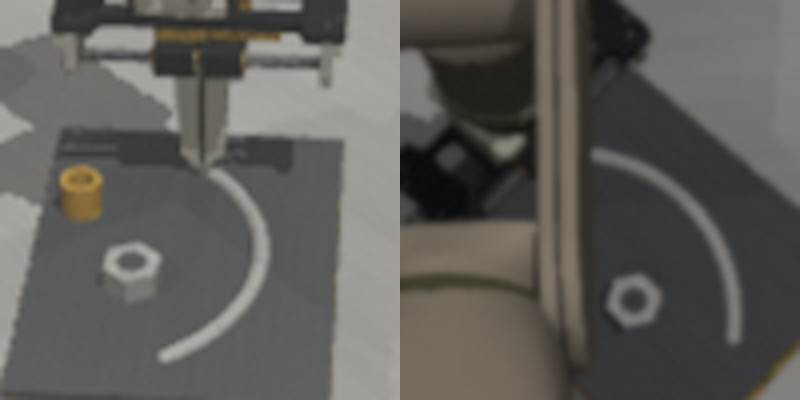

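The side view (left half) shows the fingertip at about (203,167), just above the seam end, and clear of the lug behind it. Touching down gently.

Call:
{"name": "step_arm", "arguments": {
  "commands": [0,0.05,0.4,0,-1,0,0.05,0.7,0,-1,0,0.05,0.9,0,-1,0,0.05,1.1,0,-1,0,0.05,1.1,0,-1]
}}

```text
clock: 3.7
position: [0.6602, 0.0642, 0.24]
tcp_rot: [0.0, 0.918, 0.396, 0.0]
ft_force: [-2.2, 0.3, 3.4]
opening: 0.008
grasp_force: 2.1
```

```bash
python3 g.py -51.5 0.0515; sleep 0; python3 - <<'E'
from m import *
s=snap("side"); P=cloud(s); m=(s["pixels"].max(-1)<95); z=P[...,2][200:230,255:295]; print("plate z",np.median(z))
d=np.load("side0.npz")["P"][...,2][200:230,255:295]; print("before",np.median(d))
E
python3 g.py -51.5 0.0515
```

```text
clk 3.7 tip [0.6603 0.0642 0.054 ] shift cm [-0.07 -0.08  0.25] yaw y -43.33 turn 0.02
arc deg -51.4 radial err mm 1.07 F [-2.19  0.34  3.41] open 0.008 tilt z [ 2.e-04 -0.e+00 -1.e+00] q6 0.78
plate z 0.0513825786613793
before 0.05372872070398438
clk 3.75 tip [0.6603 0.0642 0.054 ] shift cm [-0.07 -0.08  0.25] yaw y -43.33 turn 0.02
arc deg -51.4 radial err mm 1.09 F [-2.12 -0.17  4.96] open 0.005 tilt z [ 2.e-04 -0.e+00 -1.e+00] q6 0.78
```

```bash
python3 - <<'E'
import numpy as np
f=lambda t:np.array([-12*np.sin(np.radians(t)),12*np.cos(np.radians(t))])
for t0 in np.arange(-52,52,10.4):
    print(round(t0,1),[tuple((f(t0+2.08*k)-f(t0)).round(2)) for k in range(1,6)])
E
```

```text
-52.0 [(np.float64(-0.27), np.float64(0.34)), (np.float64(-0.56), np.float64(0.67)), (np.float64(-0.86), np.float64(0.98)), (np.float64(-1.17), np.float64(1.29)), (np.float64(-1.49), np.float64(1.59))]
-41.6 [(np.float64(-0.33), np.float64(0.28)), (np.float64(-0.67), np.float64(0.55)), (np.float64(-1.02), np.float64(0.81)), (np.float64(-1.38), np.float64(1.06)), (np.float64(-1.75), np.float64(1.29))]
-31.2 [(np.float64(-0.38), np.float64(0.22)), (np.float64(-0.76), np.float64(0.42)), (np.float64(-1.15), np.float64(0.61)), (np.float64(-1.55), np.float64(0.79)), (np.float64(-1.96), np.float64(0.95))]
-20.8 [(np.float64(-0.41), np.float64(0.15)), (np.float64(-0.82), np.float64(0.28)), (np.float64(-1.24), np.float64(0.4)), (np.float64(-1.67), np.float64(0.5)), (np.float64(-2.1), np.float64(0.58))]
-10.4 [(np.float64(-0.43), np.float64(0.07)), (np.float64(-0.86), np.float64(0.13)), (np.float64(-1.3), np.float64(0.17)), (np.float64(-1.73), np.float64(0.19)), (np.float64(-2.17), np.float64(0.2))]
-0.0 [(np.float64(-0.44), np.float64(-0.01)), (np.float64(-0.87), np.float64(-0.03)), (np.float
[... 227 characters left out ...]
0.31)), (np.float64(-1.69), np.float64(-0.44)), (np.float64(-2.1), np.float64(-0.58))]
20.8 [(np.float64(-0.4), np.float64(-0.16)), (np.float64(-0.8), np.float64(-0.34)), (np.float64(-1.19), np.float64(-0.53)), (np.float64(-1.58), np.float64(-0.73)), (np.float64(-1.96), np.float64(-0.95))]
31.2 [(np.float64(-0.37), np.float64(-0.23)), (np.float64(-0.73), np.float64(-0.48)), (np.float64(-1.08), np.float64(-0.74)), (np.float64(-1.42), np.float64(-1.01)), (np.float64(-1.75), np.float64(-1.29))]
41.6 [(np.float64(-0.32), np.float64(-0.3)), (np.float64(-0.63), np.float64(-0.6)), (np.float64(-0.93), np.float64(-0.92)), (np.float64(-1.21), np.float64(-1.25)), (np.float64(-1.49), np.float64(-1.59))]
```

Call:
{"name": "step_arm", "arguments": {
  "commands": [0,-0.05,0.1,0,-1,0,-0.05,0.2,0,-1,0,-0.05,0.3,0,-1]
}}

```text
clock: 4.12
position: [0.6601, 0.0644, 0.237]
tcp_rot: [0.0, 0.918, 0.396, 0.0]
ft_force: [0.6, -2.5, 4.8]
opening: 0.0
grasp_force: 2.6
```

```bash
python3 g.py -51.5 0.051
```

```text
clk 4.12 tip [0.6602 0.0643 0.051 ] shift cm [-0.07 -0.08 -0.  ] yaw y -43.34 turn 0.01
arc deg -51.4 radial err mm 1.05 F [ 0.59 -2.47  4.76] open 0.0 tilt z [ 9.e-04 -3.e-04 -1.e+00] q6 0.78
```

Call:
{"name": "step_arm", "arguments": {
  "commands": [-0.3,0.3,0,0,-1,-0.6,0.6,0,0,-1,-0.9,0.9,0,0,-1,-1.2,1.2,0,0,-1,-1.5,1.5,0,0,-1]
}}

```text
clock: 4.75
position: [0.6606, 0.0439, 0.237]
tcp_rot: [-0.001, 0.918, 0.396, 0.001]
ft_force: [-0.9, 2.8, 4.1]
opening: 0.001
grasp_force: 2.5
```

```bash
python3 g.py -41.1 0.051
```

```text
clk 4.75 tip [0.6607 0.0442 0.051 ] shift cm [-0.15  0.08 -0.  ] yaw y -43.3 turn 0.05
arc deg -41.9 radial err mm 0.35 F [-0.91  2.79  4.13] open 0.001 tilt z [ 6.0e-04  1.4e-03 -1.0e+00] q6 0.74
```

Call:
{"name": "step_arm", "arguments": {
  "commands": [-0.33,0.28,0,0,-1,-0.67,0.55,0,0,-1,-1.02,0.81,0,0,-1,-1.38,1.06,0,0,-1,-1.75,1.29,0,0,-1]
}}

```text
clock: 5.38
position: [0.6581, 0.0221, 0.237]
tcp_rot: [-0.0, 0.918, 0.396, 0.001]
ft_force: [0.0, 4.0, 4.6]
opening: 0.003
grasp_force: 2.5
```

```bash
python3 g.py -30.7 0.051
```

```text
clk 5.38 tip [0.6582 0.0223 0.051 ] shift cm [-0.15  0.04  0.  ] yaw y -43.31 turn 0.04
arc deg -31.4 radial err mm 0.45 F [0.03 3.99 4.55] open 0.003 tilt z [ 0.001  0.001 -1.   ] q6 0.71
```

Call:
{"name": "step_arm", "arguments": {
  "commands": [-0.38,0.22,0,0,-1,-0.76,0.42,0,0,-1,-1.15,0.61,0,0,-1,-1.55,0.79,0,0,-1,-1.96,0.95,0,0,-1]
}}

```text
clock: 6.0
position: [0.6515, 0.0011, 0.237]
tcp_rot: [-0.0, 0.918, 0.396, 0.001]
ft_force: [2.1, 3.3, 5.4]
opening: 0.002
grasp_force: 2.5
```

```bash
python3 g.py -20.3 0.051
```

```text
clk 6.0 tip [0.6517 0.0012 0.051 ] shift cm [-0.13 -0.    0.  ] yaw y -43.32 turn 0.03
arc deg -20.9 radial err mm 0.46 F [2.13 3.32 5.41] open 0.002 tilt z [ 1.1e-03  6.0e-04 -1.0e+00] q6 0.68
```

Call:
{"name": "step_arm", "arguments": {
  "commands": [-0.41,0.14,0,0,-1,-0.82,0.27,0,0,-1,-1.24,0.38,0,0,-1,-1.67,0.48,0,0,-1,-2.1,0.56,0,0,-1]
}}

```text
clock: 6.62
position: [0.6411, -0.0182, 0.237]
tcp_rot: [0.0, 0.918, 0.396, 0.0]
ft_force: [2.2, 3.7, 5.3]
opening: 0.006
grasp_force: 2.5
```

```bash
python3 g.py -9.9 0.051
```

```text
clk 6.62 tip [ 0.6412 -0.0182  0.051 ] shift cm [-0.1 -0.  -0. ] yaw y -43.32 turn 0.03
arc deg -10.4 radial err mm 0.18 F [2.24 3.71 5.27] open 0.006 tilt z [ 9.e-04  2.e-04 -1.e+00] q6 0.65
```

Tracking is steady, so I'm continuing.

Call:
{"name": "step_arm", "arguments": {
  "commands": [-0.43,0.07,0,0,-1,-0.86,0.13,0,0,-1,-1.3,0.17,0,0,-1,-1.73,0.19,0,0,-1,-2.17,0.2,0,0,-1]
}}

```text
clock: 7.25
position: [0.6277, -0.0354, 0.237]
tcp_rot: [0.0, 0.918, 0.396, 0.001]
ft_force: [2.1, 2.3, 4.9]
opening: 0.006
grasp_force: 2.5
```

```bash
python3 g.py 0.5 0.051
```

```text
clk 7.25 tip [ 0.6279 -0.0354  0.051 ] shift cm [-0.09 -0.04 -0.  ] yaw y -43.33 turn 0.02
arc deg 0.0 radial err mm 0.36 F [2.14 2.34 4.92] open 0.006 tilt z [ 0.0011  0.     -1.    ] q6 0.62
```

Call:
{"name": "step_arm", "arguments": {
  "commands": [-0.44,-0.01,0,0,-1,-0.87,-0.03,0,0,-1,-1.3,-0.07,0,0,-1,-1.74,-0.13,0,0,-1,-2.17,-0.2,0,0,-1]
}}

```text
clock: 7.88
position: [0.6112, -0.0499, 0.237]
tcp_rot: [0.0, 0.918, 0.396, 0.0]
ft_force: [2.9, 2.0, 4.8]
opening: 0.002
grasp_force: 2.5
```

```bash
python3 g.py 10.9 0.051
```

```text
clk 7.88 tip [ 0.6114 -0.05    0.051 ] shift cm [-0.08 -0.05  0.  ] yaw y -43.33 turn 0.02
arc deg 10.5 radial err mm 0.39 F [2.89 2.04 4.81] open 0.002 tilt z [ 1.e-03 -2.e-04 -1.e+00] q6 0.59
```

Call:
{"name": "step_arm", "arguments": {
  "commands": [-0.43,-0.09,0,0,-1,-0.85,-0.2,0,0,-1,-1.27,-0.32,0,0,-1,-1.69,-0.45,0,0,-1,-2.1,-0.6,0,0,-1]
}}

```text
clock: 8.5
position: [0.5924, -0.0612, 0.237]
tcp_rot: [0.0, 0.918, 0.396, 0.0]
ft_force: [4.3, 0.9, 5.4]
opening: 0.004
grasp_force: 2.5
```

```bash
python3 g.py 21.3 0.051
```

```text
clk 8.5 tip [ 0.5926 -0.0612  0.051 ] shift cm [-0.06 -0.06  0.  ] yaw y -43.33 turn 0.02
arc deg 20.9 radial err mm 0.4 F [4.34 0.87 5.43] open 0.004 tilt z [ 1.e-03 -4.e-04 -1.e+00] q6 0.57
```

Call:
{"name": "step_arm", "arguments": {
  "commands": [-0.4,-0.16,0,0,-1,-0.8,-0.34,0,0,-1,-1.19,-0.53,0,0,-1,-1.58,-0.73,0,0,-1,-1.96,-0.95,0,0,-1]
}}

```text
clock: 9.12
position: [0.5721, -0.0689, 0.237]
tcp_rot: [0.0, 0.918, 0.396, 0.0]
ft_force: [3.8, 1.1, 5.1]
opening: 0.004
grasp_force: 2.5
```

```bash
python3 g.py 31.7 0.051
```

```text
clk 9.12 tip [ 0.5722 -0.069   0.051 ] shift cm [-0.04 -0.09 -0.  ] yaw y -43.34 turn 0.01
arc deg 31.3 radial err mm 0.53 F [3.8  1.06 5.11] open 0.004 tilt z [ 1.e-03 -5.e-04 -1.e+00] q6 0.55
```

Call:
{"name": "step_arm", "arguments": {
  "commands": [-0.37,-0.24,0,0,-1,-0.73,-0.49,0,0,-1,-1.08,-0.75,0,0,-1,-1.42,-1.02,0,0,-1,-1.75,-1.3,0,0,-1]
}}

```text
clock: 9.75
position: [0.5505, -0.0727, 0.237]
tcp_rot: [0.0, 0.918, 0.396, 0.0]
ft_force: [4.1, 0.9, 5.2]
opening: 0.004
grasp_force: 2.5
```

```bash
python3 g.py 42 0.051
```

```text
clk 9.75 tip [ 0.5507 -0.0728  0.051 ] shift cm [-0.   -0.07 -0.  ] yaw y -43.34 turn 0.01
arc deg 41.8 radial err mm 0.51 F [4.11 0.93 5.17] open 0.004 tilt z [ 8.e-04 -6.e-04 -1.e+00] q6 0.53
```

Call:
{"name": "step_arm", "arguments": {
  "commands": [-0.32,-0.3,0,0,-1,-0.63,-0.6,0,0,-1,-0.92,-0.91,0,0,-1,-1.19,-1.23,0,0,-1,-1.43,-1.53,0,0,-1]
}}

```text
clock: 10.38
position: [0.5295, -0.0726, 0.2369]
tcp_rot: [0.0, 0.918, 0.396, 0.0]
ft_force: [3.6, -0.0, 5.3]
opening: 0.006
grasp_force: 2.5
```

```bash
python3 g.py 51.7 0.051
```

```text
clk 10.38 tip [ 0.5297 -0.0728  0.0509] shift cm [ 0.05 -0.02 -0.01] yaw y -43.34 turn 0.01
arc deg 51.8 radial err mm 0.49 F [ 3.57 -0.01  5.3 ] open 0.006 tilt z [ 7.e-04 -7.e-04 -1.e+00] q6 0.52
```

At the far end. I'll hold still and check before handing in.

Call:
{"name": "step_arm", "arguments": {
  "commands": [0,0,0,0,-1,0,0,0,0,-1,0,0,0,0,-1,0,0,0,0,-1]
}}

```text
clock: 10.88
position: [0.5293, -0.0726, 0.2366]
tcp_rot: [0.0, 0.918, 0.396, -0.0]
ft_force: [1.7, -0.7, 4.8]
opening: 0.006
grasp_force: 2.6
```

```bash
python3 g.py 52 0.051; python3 - <<'E'
from m import *
s=snap("side"); cv2.imwrite("pics/end.png",cv2.resize(s["pixels"][110:260,200:400],(800,600))[...,::-1])
E
```

```text
clk 10.88 tip [ 0.5292 -0.0727  0.0506] shift cm [ 0.03 -0.03 -0.04] yaw y -43.33 turn 0.02
arc deg 52.0 radial err mm 0.46 F [ 1.68 -0.71  4.76] open 0.006 tilt z [-6.e-04 -6.e-04 -1.e+00] q6 0.52
```

View pics/end.png

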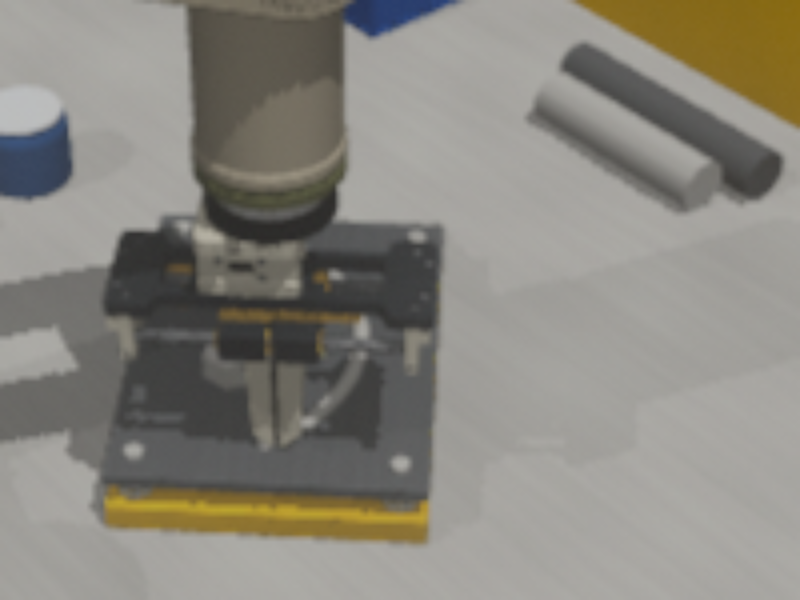

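The picture shows the fingertips at about (272,445), on the far end of the seam. The plate is sunk about 5 mm, with its guide pin heads showing at (134,450) and (401,463). Handing in.

```bash
python3 -c "
from bench import bot
print(bot.sign_off())"
```

```text
the job is handed in; nothing more can be done
None
```

The seam was traced in one stroke from the lug end to the far end, with the plate sunk about 5 mm at about 5 N and the fingertips within about 1 mm of the crown line at every reading; the job was handed in at about 11 s with the fingertips still resting on the far end.

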